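# Lay the long neck blank on the two-post rest

### The job

Two fretted instrument neck blanks lie on the cork mat. Pick up the longer one and set it down gently, fingerboard up, lengthwise along the two-post wooden neck rest, so that it bridges both posts and is centred on them. Leave the shorter blank where it lies.

Things in the scene. Friction and masses are not known exactly. Their poses are not given: they have to be found in the camera images.
- long_neck_center (a point): Centre (half-way up) of the longer loose neck blank: straight bar 270 x 42 x 24 mm (x along it, z up), brown wood, top 6 mm a dark fretted fingerboard, 0.13 to 0.25 kg. Starts flat, fingerboard up, on a 3 mm cork mat, centre 15 mm above the bench. The shorter blank lies beside it, centres about 130 mm apart, small low things between their ends.
- short_neck_center (a point): Centre of the shorter loose neck blank, the same in section and looks but 170 mm long (170 x 42 x 24 mm, x along its length). Not to be moved.
- rest_top (a point): Midpoint between the two post tops of the fixed neck rest, at their height, 85 mm above the bench. Plywood base 230 x 90 x 15 mm (x along it); two wooden posts centred 65 mm either side along x, each flat cork top 26 mm along x by 42 mm across, no lips. A blank lying in place has its centre 12 mm above this point and its length along this x axis (either way round).
Mind the look-alikes: they are no part of the job. What is shaped like the part that bears rest_top but red is not meant.

How it is judged:
By the outcome, as a careful person would: the job done as asked, in the order asked, and still so for the second after the job is handed in, with the robot touching nothing.
It also fails if it takes over 38 s, if anything falls off the work surface, if the arm or the gripper's body presses on something with over 40 N, if the wrist force passes 120 N, or if a joint passes its speed limit or range.

### The arm

A 7-joint arm with a two-finger parallel gripper is mounted at the origin on the work surface. World frame = base frame: x ahead of the robot, y to its left, z up, the work surface at z = 0. Lengths are in m, angles in rad, forces in N, time in s.
With the tool pointing down it reaches from about 0.4 to 0.85 m from the base axis. Payload 6.9 kg.
Tool frame: the origin (TCP) lies midway between the tips of the shut fingers; the grasp point (between the pads) lies 19 mm behind it; z points along the fingers, y is the direction in which the jaws open and shut (so a half turn about z gives the same grasp; the last joint's range is limited). The gripper opens to 85 mm and grips with 20 to 120 N. Pads are 22 mm wide; open, the fingers measure 114 mm over their backs; the gripper's body (76 mm by 85 mm) begins 54 mm behind the grasp point. The pads swing forward as they close: fully open they stand 13 mm farther back than shut.
Start: joints at [-1.008, 0.507, -0.238, 1.5, 0.126, 1.149, -0.155], TCP at [0.276, 0.561, 0.197] pointing down, gripper open.
Joint ranges: [-3.08, 3.08], [-0.24, 2.05], [-1.43, 1.35], [0, 2.5], [-1.52, 4.66], [0.17, 1.96], [-2.89, 2.89]. Speed limits (rad/s): [2.39, 2.39, 3.14, 3.14, 3.14, 3.14, 3.14].

### API

Orientations are given as a unit quaternion [w, x, y, z].
In Python, from cell import bot, move_gripper, solver, camera, job, regions_of, pinpoint, get_time_s, get_qpos, get_qvel, get_joint_torque, get_position, get_orientation, get_force, get_moment, get_width gives the robot as it stands. The module is installed in compiled form; this text tells all that it offers. Calls block until the motion is done:
- bot.reach(position, orientation): joint-space move of the TCP to a pose.
- bot.move_straight(position, speed=0.15, frame=None, stop_force=None): straight line of the TCP; frame=None keeps the orientation; speed is the mean speed in m/s. With stop_force (N) it stops when the force on the tool has changed by that much, and returns True; else False.
- bot.movej(angles): joint-space move.
- move_gripper(opening): finger opening in m; the grip force is fixed at half the most; returns when the fingers have stopped.
- bot.dwell(seconds).
- solver.ik(position, orientation): joint angles nearest the present ones, or None.
- camera(name): name is "side" or "top"; returns a dict with "color" (400x640x3 uint8, blue, green, red), "range_z" (400x640 float32, m along the optical axis (not along the pixel's ray), 0 where there is no reading), "mtx" (3x3 intrinsics, pixels), "world_from_camera" (4x4, takes a point from camera to world coordinates). Camera axes: x right, y down, z forward; pixel columns grow to the right and rows downward; lengths in m; the calibration is good to about 2 mm. A picture is of the moment at which its call begins.
A pose or a line that the arm cannot do raises bot.PlanningError and nothing moves.
- job.job_done(): hands the job in, once; it reports no verdict.
Trained networks look in a picture, given as the dict that the camera call returned (one of the last four; its "shot" number tells which), for a name from the list of things; names that differ only in an ending like _2 or _b are one class to them, and where a whole thing is asked for, a point or a joint stands for the part that bears it (a point fixed in the world has none). Each returns a list of dicts, best first, with "p" (0 to 1); they miss things now and then, are a little off and sometimes report something else, mostly with a low value. They report only what shows in the picture. A call takes as long as a camera call. They do not tell look-alikes from the thing itself.
- regions_of(picture, query): "region" (400x640 bool, what is visible of it) and "box" ([left, top, right, bottom] in pixels, round what is visible of it).
- pinpoint(picture, query): "at" ([column, row] in pixels: a listed point, or the origin of a listed thing).
Readings, each from a call of its own:
- get_time_s(): time.
- get_qpos(): joint angles.
- get_qvel(): joint speeds.
- get_joint_torque(): joint torques, N m.
- get_position(): TCP position.
- get_orientation(): TCP orientation.
- get_force(): force on the tool from outside, world axes, zero at the start.
- get_moment(): the same for the moment, N m.
- get_width(): finger opening in m.
Only numpy, scipy, OpenCV 4.12 (cv2) and the standard library are available. Lean on these libraries where they do the work, as an engineer would, in place of code of your own. Each camera call takes 0.05 s, during which the arm holds its last target.

## Working session

There is one attempt and no reset: what is moved stays moved. The work goes in short steps, each a Python script; the robot and the scene stay as the last script left them, time stands still between calls to the robot, and variables do not carry over. Pictures are saved under pics/ and viewed, and the job is handed in when it is done.

```bash
mkdir -p pics; cat > h.py <<'E'
import numpy as np, cv2
from cell import *
def world(p,mask):
    v,u=np.nonzero(mask&(p["range_z"]>0)); z=p["range_z"][v,u]; K=p["mtx"]
    P=np.stack([(u-K[0,2])*z/K[0,0],(v-K[1,2])*z/K[1,1],z],1)
    T=p["world_from_camera"]; return P@T[:3,:3].T+T[:3,3]
E
python3 - <<'E'
from h import *
print(get_time_s())
for n in("top","side"):
    p=camera(n); cv2.imwrite(f"pics/{n}0.png",p["color"])
    for q in("long_neck_center","short_neck_center","rest_top"):
        for r in regions_of(p,q):
            w=world(p,r["region"]); print(n,q,round(r["p"],2),r["box"],w.mean(0).round(3) if len(w) else None, w.max(0).round(3))
            m=r["region"]; 
        print(' pin',[(round(r["p"],2),np.round(r["at"])) for r in pinpoint(p,q)])
print(get_time_s())
E
```

```text
0.0
top long_neck_center 0.81 [234.3, 116.8, 265.3, 229.4] [0.513 0.172 0.027] [0.651 0.215 0.036]
 pin [(0.78, array([253., 169.]))]
top short_neck_center 0.65 [187.1, 132.0, 214.5, 201.7] [0.531 0.294 0.026] [0.618 0.323 0.034]
 pin [(0.78, array([200., 167.]))]
top rest_top 0.91 [407.9, 242.1, 485.4, 348.1] [ 0.212 -0.299  0.026] [ 0.331 -0.208  0.092]
top rest_top 0.88 [363.6, 119.5, 433.3, 216.7] [ 0.521 -0.19   0.027] [ 0.644 -0.107  0.092]
 pin [(0.9, array([454., 296.])), (0.78, array([401., 162.])), (0.19, array([202., 168.]))]
side long_neck_center 0.88 [271.4, 151.7, 362.2, 190.5] [0.511 0.166 0.02 ] [0.673 0.233 0.032]
 pin [(0.69, array([316., 170.]))]
side short_neck_center 0.73 [273.5, 136.2, 328.0, 161.8] [0.531 0.289 0.02 ] [0.642 0.349 0.03 ]
 pin [(0.84, array([299., 150.]))]
side rest_top 0.92 [269.1, 313.8, 382.6, 367.7] [ 0.207 -0.31   0.025] [ 0.339 -0.205  0.089]
side rest_top 0.65 [352.0, 213.8, 450.8, 268.9] [ 0.515 -0.2    0.026] [ 0.66  -0.087  0.088]
 pin [(0.83, array([328., 326.])), (0.66, array([406., 223.]))]
0.7
```

View pics/top0.png

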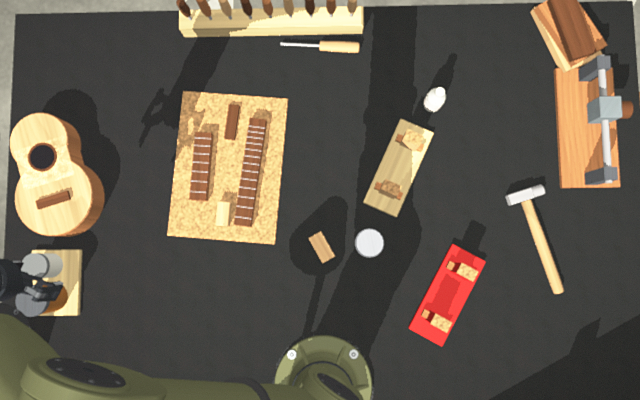

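View pics/side0.png

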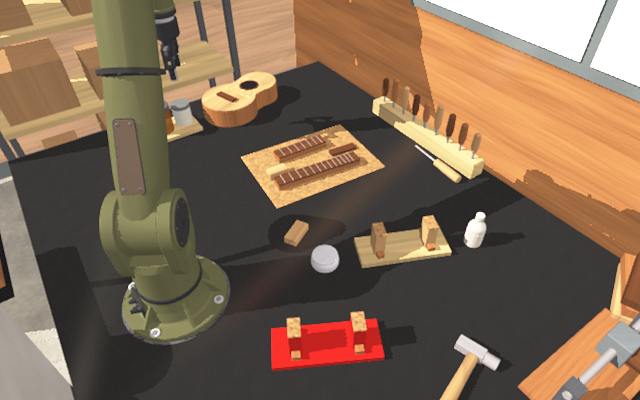

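```bash
python3 - <<'E'
import cv2
t=cv2.imread("pics/top0.png"); cv2.imwrite("pics/crop0.png",cv2.resize(t[100:300,170:500],None,fx=2.4,fy=2.4,interpolation=cv2.INTER_CUBIC))
E
```

```text
(no output)
```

View pics/crop0.png

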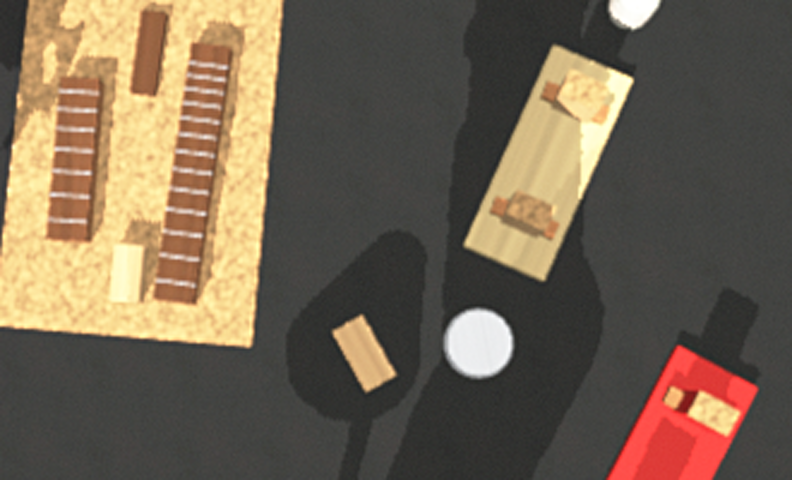

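Candidates in the top picture:
- **Blanks and blocks:** long neck (250,172), short neck (200,167), loose dark block (232,122) and pale block (222,213).
- **Rests:** plywood (400,165) and red (448,295).

The close crop confirms my choice of the long blank at (250,172) and the plywood rest at (400,165). A bottle stands near the rest's far end at (433,98), and a white jar at (369,243).

Next I measure their poses.

```bash
cat > meas.py <<'E'
from h import *
def rect(w):
    r=cv2.minAreaRect(w[:,:2].astype(np.float32)); b=cv2.boxPoints(r)
    e=[b[1]-b[0],b[2]-b[1]]; e=max(e,key=np.linalg.norm); 
    return np.array(r[0]),np.array(sorted(r[1])),np.degrees(np.arctan2(e[1],e[0]))%180
E
python3 - <<'E'
from meas import *
for n in("top","side"):
    p=camera(n)
    r=regions_of(p,"long_neck_center")[0]; w=world(p,r["region"])
    k=(w[:,2]>.02); print(n,"long",rect(w[k]),np.median(w[k,2]),k.sum())
    c=w[k,:2]; print('  pca',c.mean(0),)
    R=[r for r in regions_of(p,"rest_top")]
    for r in R:
        w=world(p,r["region"])
        if w[:,0].mean()<.4: continue
        k=w[:,2]<.03; print(" base",rect(w[k]))
        t=w[w[:,2]>.078]; 
        _,l,c=cv2.kmeans(t[:,:2].astype(np.float32),2,None,(3,50,1e-5),5,cv2.KMEANS_PP_CENTERS)
        print(" posts",c,c.mean(0),np.linalg.norm(c[0]-c[1]),np.degrees(np.arctan2(*(c[0]-c[1])[::-1]))%180,np.median(t[:,2]),len(t))
        for i in(0,1): print('  ',rect(t[l[:,0]==i]))
    w=world(p,np.ones((400,640),bool))
    for nm,c0 in(("bottle",(.66,-.26)),("jar",(.35,-.10))):
        k=(np.hypot(*(w[:,:2]-c0).T)<.07)&(w[:,2]>.02)
        if nm=="bottle": k&=w[:,0]>.63
        if k.sum(): print(nm,w[k].min(0),w[k].max(0))
E
```

```text
top long (array([0.51642323, 0.17332375]), array([0.04285195, 0.26985455]), np.float32(171.69965)) 0.027364724487510372 1850
  pca [0.51430507 0.17289702]
 base (array([ 0.52592075, -0.19346268]), array([0.09600263, 0.2361993 ]), np.float32(155.74422))
 posts [[ 0.46461272 -0.16538198]
 [ 0.58211213 -0.21976553]] [ 0.5233624  -0.19257376] 0.12947464 155.16336 0.08546875682522925 421
   (array([ 0.46483925, -0.1655267 ]), array([0.02635479, 0.04157285]), np.float32(65.54448))
   (array([ 0.58235461, -0.21988678]), array([0.02802545, 0.04177093]), np.float32(62.67123))
bottle [ 0.66264443 -0.30363444  0.02006593] [ 0.70729805 -0.259828    0.10740041]
jar [ 0.3040932  -0.14927453  0.02011495] [ 0.36962458 -0.08573315  0.03846349]
side long (array([0.51491344, 0.17016448]), array([0.04456719, 0.26775351]), np.float32(171.6828)) 0.025161723828012517 825
  pca [0.5102934  0.16917004]
 base (array([ 0.53748304, -0.17254385]), array([0.14526373, 0.2383803 ]), np.float32(155.2021))
 posts [[ 0.5816938  -0.22238638]
 [ 0.46393973 -0.16816567]] [ 0.5228168  -0.19527602] 0.12963763 155.27596 0.08342713793777479 317
   (array([ 0.58274621, -0.22160253]), array([0.02822955, 0.04478381]), np.float32(63.55109))
   (array([ 0.46501368, -0.16688555]), array([0.02699502, 0.04376243]), np.float32(65.362854))
bottle [ 0.66185181 -0.30656056  0.02032233] [ 0.70269637 -0.26341551  0.10350789]
jar [ 0.30488244 -0.15121553  0.02003917] [ 0.36905637 -0.0852681   0.03291323]
```

```bash
cat >> h.py <<'E'
from scipy.spatial.transform import Rotation as Ro
def quat(deg):
    a=np.radians(deg); x=np.array([np.cos(a),np.sin(a),0]); z=np.array([0,0,-1.]); 
    q=Ro.from_matrix(np.stack([x,np.cross(z,x),z],1)).as_quat(); return [q[3],q[0],q[1],q[2]]
N=np.array([.5158,.172]); NA=-8.3; R=np.array([.5232,-.1937]); RA=-24.7
E
python3 - <<'E'
from h import *
print(get_orientation())
for o in(0,180):
    for c,a,z in((N,NA,.2),(N,NA,.003),(R,RA,.2),(R,RA,.085)):
        q=solver.ik([*c,z],quat(a+o)); print(o,z,None if q is None else np.round(q,2))
E
```

```text
[-1.89502057e-05  2.26437114e-01  9.74025787e-01 -2.01618644e-06]
0 0.2 [-0.72  0.41  0.52  1.72 -0.23  1.07 -1.84]
0 0.003 [-0.61  0.65  0.37  1.95 -0.39  0.61 -1.7 ]
0 0.2 [-0.17  0.49  0.75  1.68 -0.36  1.12 -1.31]
0 0.085 [-0.1   0.6   0.66  1.84 -0.47  0.86 -1.22]
180 0.2 [-0.21  0.38 -0.22  1.71  0.09  1.06  0.96]
180 0.003 [-0.22  0.62 -0.23  1.94  0.23  0.6   0.83]
180 0.2 [ 0.1   0.41  0.31  1.68 -0.14  1.07  1.59]
180 0.085 [ 0.22  0.52  0.14  1.83 -0.09  0.79  1.54]
```

```bash
python3 - <<'E'
from h import *
q=quat(NA+180)
bot.reach([*N,.15],q); print(get_time_s(),get_position(),get_width())
hit=bot.move_straight([*N,.004],speed=.08,stop_force=8)
print(hit,get_time_s(),get_position(),get_force())
p=camera("side"); cv2.imwrite("pics/s1.png",cv2.resize(p["color"][90:230,220:420],None,fx=4,fy=4))
E
```

```text
2.6833 [0.51561181 0.17343544 0.15017297] 0.08524912544503324
False 4.6583 [0.51608194 0.17209037 0.0043837 ] [ 0.14432846  0.59660077 -0.56485466]
```

View pics/s1.png

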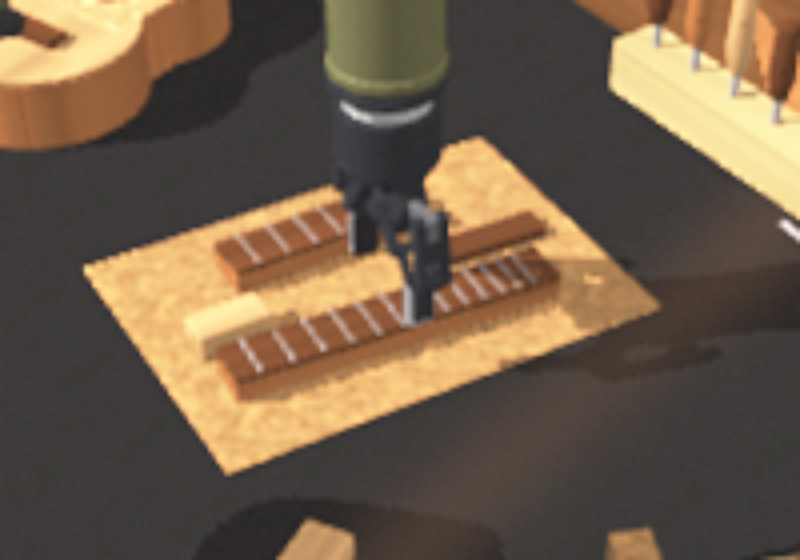

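The crop shows the gripper over the middle of the long blank, near (415,310). The near finger stands in front of the blank and the tips are clear of the mat. I'll close and lift.

```bash
python3 - <<'E'
from h import *
bot.move_straight([*N,.001],speed=.05,stop_force=8)
move_gripper(0.0); print(get_time_s(),get_width(),get_position(),get_force(),get_moment())
x=get_position(); bot.move_straight([*N,.03],speed=.06)
bot.move_straight([*N,.2],speed=.2); print(get_time_s(),get_width(),get_force(),get_moment())
p=camera("side"); cv2.imwrite("pics/s2.png",cv2.resize(p["color"][50:250,200:460],None,fx=3,fy=3))
E
```

```text
5.725 -0.00016118708403567837 [0.51582637 0.17198505 0.00100298] [-0.85094701 -0.14316887  0.00710055] [ 0.06148138 -0.0200987  -0.02940056]
7.3583 -0.00015717914150589264 [-0.05293553  0.13971964 -0.60685828] [ 0.05643865  0.03094486 -0.04003602]
```

View pics/s2.png

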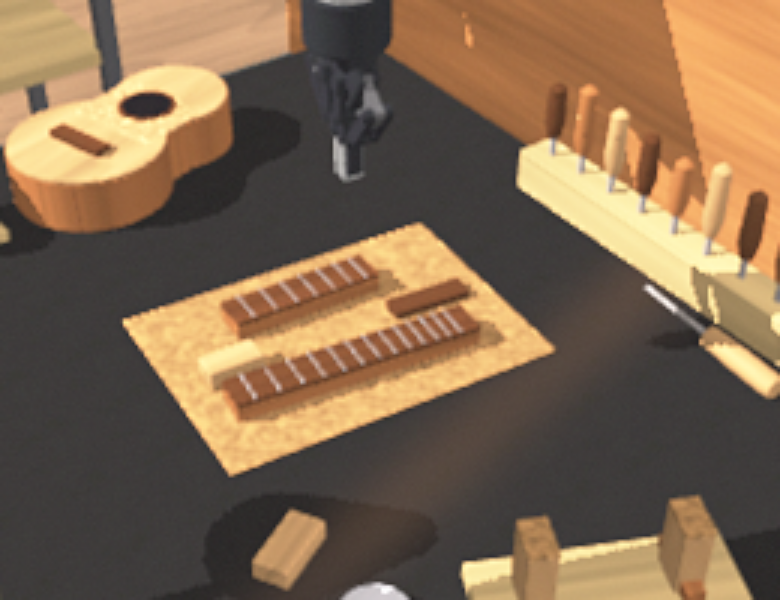

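The grasp missed: the fingers shut completely and the long blank is still on the mat. I'll check where the fingers really are compared with the reported TCP.

```bash
python3 - <<'E'
from meas import *
print(get_position(),get_orientation(),quat(NA+180),get_width())
for n in("top","side"):
    p=camera(n); cv2.imwrite(f"pics/{n}3.png",p["color"])
    T=np.linalg.inv(p["world_from_camera"]); c=T[:3,:3]@get_position()+T[:3,3]; u=p["mtx"]@c; print(n,"tcp px",u[:2]/u[2])
    w=world(p,np.ones((400,640),bool))
    k=(np.hypot(*(w[:,:2]-N).T)<.08)&(w[:,2]>.1); 
    if k.sum():
        g=w[k]; print('grip minz',g[:,2].min(), g[g[:,2]<g[:,2].min()+.03].mean(0), g[g[:,2]<g[:,2].min()+.03].min(0), g[g[:,2]<g[:,2].min()+.03].max(0))
    for r in regions_of(p,"long_neck_center")[:2]:
        w=world(p,r["region"]); w=w[(w[:,2]>.02)&(w[:,2]<.05)]; print(r["p"],r["box"],rect(w))
    for r in regions_of(p,"short_neck_center")[:2]:
        w=world(p,r["region"]); w=w[(w[:,2]>.02)&(w[:,2]<.05)]; print('short',r["p"],rect(w))
    im=p["color"].copy(); cv2.drawMarker(im,tuple(int(x) for x in u[:2]/u[2]),(255,0,255),0,8); cv2.imwrite(f"pics/{n}3m.png",cv2.resize(im[50:250,180:440],None,fx=3,fy=3))
E
```

```text
[0.5149708  0.17163094 0.19856231] [-1.21007687e-03  7.23376265e-02  9.97379315e-01 -5.52936073e-04] [np.float64(0.0), np.float64(0.0723678482857913), np.float64(0.9973780098510718), np.float64(0.0)] 0.0001615103558678162
top tcp px [236.86735742 159.53533254]
grip minz 0.28368086921863833 [0.50102927 0.13717152 0.30000612] [0.49476639 0.12128596 0.28368087] [0.52049483 0.1469479  0.31301757]
0.75 [244.0, 117.7, 265.3, 192.2] (array([0.56444645, 0.16622365]), array([0.04312778, 0.17377478]), np.float32(171.68268))
side tcp px [315.94696817 118.45801913]
grip minz 0.23089081793313426 [0.5092472  0.16314279 0.24818566] [0.50068069 0.15468309 0.23089082] [0.52176738 0.18048047 0.26081363]
0.97 [274.4, 151.1, 360.5, 190.1] (array([0.51709336, 0.17138663]), array([0.04779872, 0.27203408]), np.float32(171.12877))
short 0.74 (array([0.53047711, 0.29484898]), array([0.05161186, 0.16535054]), np.float32(173.98477))
```

View pics/side3m.png

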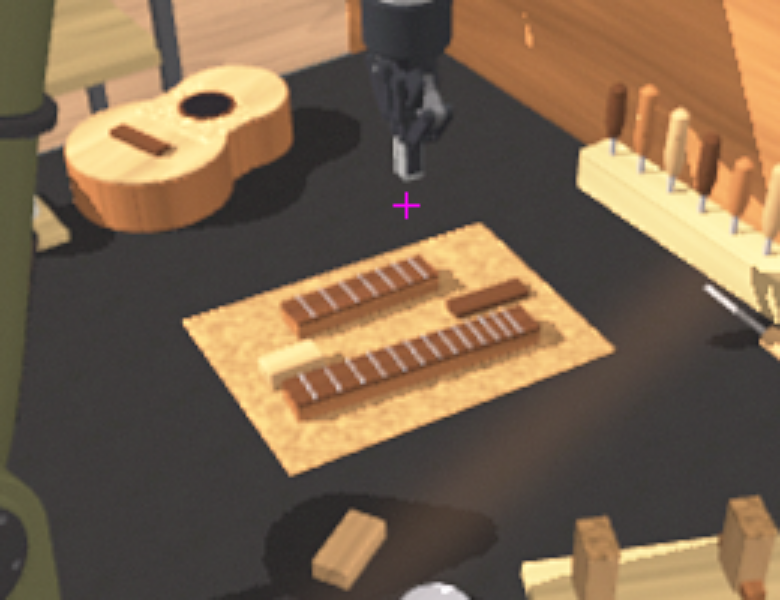

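View pics/top3m.png

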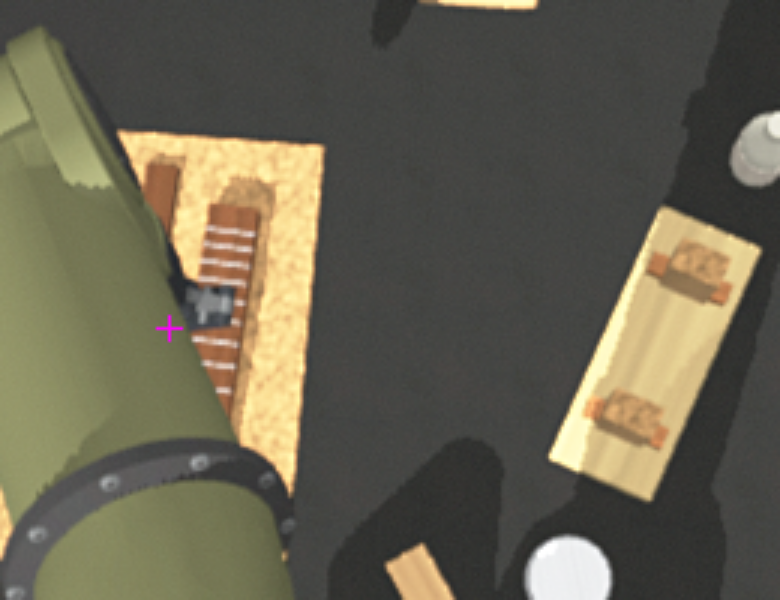

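The side picture explains the miss. The shut fingertips end at about (407,178) in the crop, while the reported TCP projects to (406,205). By depth the real tips sit about 32 mm higher than reported, so the fingers shut just above the blank. The blank has not moved. I'll regrasp with that offset and keep a contact guard on the descent.

```bash
python3 - <<'E'
from h import *
move_gripper(0.085)
q=quat(NA+180)
bot.move_straight([*N,.03],speed=.2,frame=q)
hit=bot.move_straight([*N,-.028],speed=.06,stop_force=6)
print(hit,get_time_s(),get_position(),get_force())
p=camera("side"); cv2.imwrite("pics/s4.png",cv2.resize(p["color"][90:230,220:420],None,fx=4,fy=4))
w=world(p,np.ones((400,640),bool)); k=(np.hypot(*(w[:,:2]-N).T)<.07)&(w[:,1]<.14)&(w[:,2]>.008); print(w[k].min(0),w[k].max(0))
E
```

```text
False 10.6083 [ 0.51604913  0.17212848 -0.0276986 ] [-0.20710877 -0.26539143 -0.2144041 ]
[0.45458719 0.10217942 0.01973876] [0.55995667 0.13999987 0.50372608]
```

View pics/s4.png

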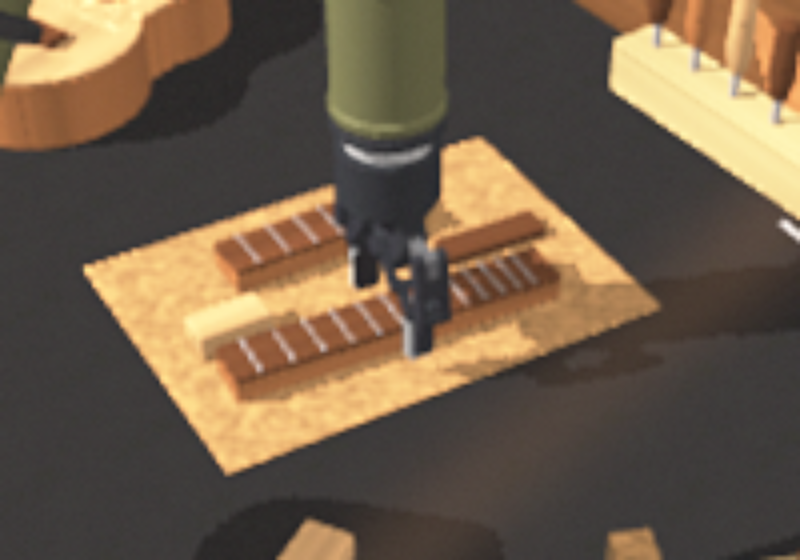

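The near fingertip now stands in front of the blank's side, at (415,352) in the crop. I'll close, lift and measure the blank in the hand.

```bash
python3 - <<'E'
from meas import *
move_gripper(0.0); print(get_time_s(),get_width(),get_position(),get_force())
if get_width()>.03:
    bot.move_straight([*N,.0],speed=.06)
    bot.move_straight([*N,.12],speed=.2)
    print(get_time_s(),get_width(),get_position(),get_force(),get_moment())
    for n in("side","top"):
        p=camera(n); cv2.imwrite(f"pics/{n}5.png",cv2.resize(p["color"][50:250,200:460],None,fx=3,fy=3))
        for r in regions_of(p,"long_neck_center")[:1]:
            w=world(p,r["region"]); print(n,r["p"],np.median(w[:,2])); w=w[(abs(w[:,2]-np.percentile(w[:,2],70))<.012)]; print(rect(w),w.min(0),w.max(0))
E
```

```text
11.1333 0.04084645425095109 [ 0.51615523  0.17230335 -0.02744776] [-0.43412087 -0.28374452  5.6331617 ]
12.5 0.04050025250338303 [0.51504277 0.1716095  0.11891629] [-0.61912098  0.39665497 -1.90346179] [-0.04395259  0.00061888 -0.01684853]
side 0.71 0.01460095315365767
(array([ 0.52379423, -0.19435181]), array([0.09218491, 0.23149924]), np.float32(154.95561)) [ 0.40095458 -0.28256209  0.00987655] [ 0.6389813  -0.11024408  0.03374689]
top 0.98 0.17281255576231158
(array([0.59477836, 0.15816957]), array([0.04296854, 0.10646097]), np.float32(172.61009)) [0.53971439 0.13062304 0.1623174 ] [0.64890805 0.17724352 0.18086494]
```

```bash
ls pics
```

```text
crop0.png
s1.png
s2.png
s4.png
side0.png
side3.png
side3m.png
side5.png
top0.png
top3.png
top3m.png
top5.png
```

View pics/side5.png

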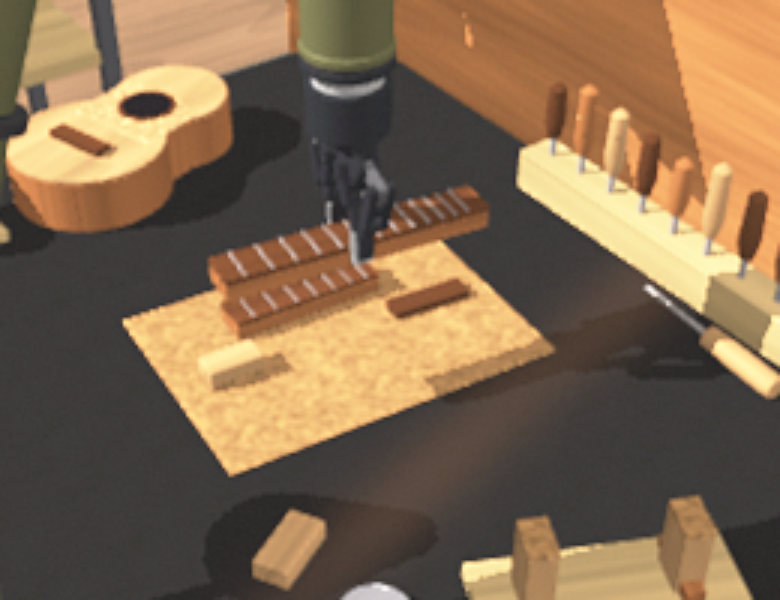

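The blank is held and level: opening 40.5 mm, weight about 1.9 N. I'll carry it above the rest and measure again before lowering.

```bash
cat > mh.py <<'E'
from meas import *
def inhand(z):   # neck pose from nearby points about expected top height z
    for n in("side","top"):
        p=camera(n); w=world(p,np.ones((400,640),bool)); T=p["color"]
        k=(np.hypot(*(w[:,:2]-R).T)<.17)&(abs(w[:,2]-z)<.009); w=w[k]
        a=np.radians(RA); u=np.array([np.cos(a),np.sin(a)]); v=np.array([-u[1],u[0]]); d=w[:,:2]-R
        s,t=d@u,d@v; m=abs(t)<.04; s,t,h=s[m],t[m],w[m,2]; f=(abs(s)>.04)
        rc=rect(w[m][f]); e=np.percentile(s,[0,1,99,100])
        print(n,"rect",rc,"ends",e.round(4),"t",[ (np.percentile(t[q],[1,99]).mean().round(4)) for q in((s>.05),(s<-.05)) if q.sum()>10],"h",[np.median(h[q]).round(4) for q in((s>.05),(s<-.05)) if q.sum()>10])
        cv2.imwrite(f"pics/{n}_{int(get_time_s()*100)}.png",cv2.resize(T[60:330,250:500],None,fx=2.2,fy=2.2)); print(int(get_time_s()*100))
E
python3 - <<'E'
from mh import *
q=quat(RA+180)
bot.move_straight([*N,.135],speed=.1)
bot.reach([*R,.13],q); bot.dwell(.3)
print(get_time_s(),get_width(),get_position())
inhand(.13+.0424+.012)
E
ls pics
```

```text
14.6667 0.04055062680344379 [ 0.52349955 -0.19284314  0.13003736]
side rect (array([ 0.52345049, -0.1952467 ]), array([0.04634203, 0.27033159]), np.float32(155.45445)) ends [-0.1343 -0.1327  0.1331  0.136 ] t [np.float64(-0.0014), np.float64(-0.0013)] h [np.float64(0.1832), np.float64(0.1832)]
1471
top rect (array([ 0.44353169, -0.15764195]), array([0.04219363, 0.09470285]), np.float32(155.61374)) ends [-0.1348 -0.1338 -0.0099 -0.0077] t [np.float64(0.0002)] h [np.float64(0.185)]
1476
crop0.png
s1.png
s2.png
s4.png
side0.png
side3.png
side3m.png
side5.png
side_1471.png
top0.png
top3.png
top3m.png
top5.png
top_1476.png
```

Above the rest, the blank is within about 1 mm of centre, aligned to within 1° and level. I'll lower it gently.

```bash
python3 - <<'E'
from mh import *
q=quat(RA+180)
bot.move_straight([*R,.064],speed=.1,frame=q); bot.dwell(.2)
hit=bot.move_straight([*R,.0525],speed=.015,stop_force=2.5)
print(hit,get_time_s(),get_position(),get_force(),get_width())
inhand(.109)
E
ls -t pics|head -2
```

```text
True 16.3917 [ 0.5230636  -0.19369888  0.05451844] [ 0.08043489 -0.60334511  4.69132047] 0.04068696999430623
side rect (array([ 0.52304924, -0.19530503]), array([0.04682075, 0.26929426]), np.float32(155.24376)) ends [-0.1341 -0.1328  0.133   0.1352] t [np.float64(-0.0028), np.float64(-0.0023)] h [np.float64(0.1076), np.float64(0.1076)]
1644
top rect (array([ 0.44334823, -0.15823068]), array([0.04203414, 0.0946418 ]), np.float32(155.3093)) ends [-0.1347 -0.1338 -0.0116 -0.0066] t [np.float64(-0.0007)] h [np.float64(0.1095)]
1649
top_1649.png
side_1644.png
```

Contact came at 0.0545, where I expected 0.0546. Releasing and retreating.

```bash
python3 - <<'E'
from mh import *
move_gripper(0.085); print(get_width(),get_force())
bot.move_straight([*R,.12],speed=.08)
bot.move_straight([*R,.22],speed=.2)
bot.reach([.45,.12,.25],quat(NA+180)); bot.dwell(.3)
print(get_time_s(),get_position()); inhand(.109)
p=camera("top")
for r in regions_of(p,"short_neck_center"): 
    w=world(p,r["region"]); w=w[(w[:,2]>.02)&(w[:,2]<.05)]; print('short',r["p"],rect(w))
E
ls -t pics|head -2
```

```text
0.08490995384288362 [-0.11141352  0.27233915 -0.5118448 ]
20.15 [0.45029614 0.11925695 0.24981494]
side rect (array([ 0.52313232, -0.19639881]), array([0.04686474, 0.27089196]), np.float32(155.64128)) ends [-0.1344 -0.1328  0.1325  0.1365] t [np.float64(-0.0023), np.float64(-0.0024)] h [np.float64(0.1076), np.float64(0.1075)]
2020
top rect (array([ 0.52323878, -0.19501808]), array([0.04228596, 0.27079633]), np.float32(155.31241)) ends [-0.1348 -0.1324  0.1317  0.136 ] t [np.float64(-0.0009), np.float64(-0.001)] h [np.float64(0.1096), np.float64(0.1094)]
2025
top_2025.png
side_2020.png
```

View pics/side_2020.png

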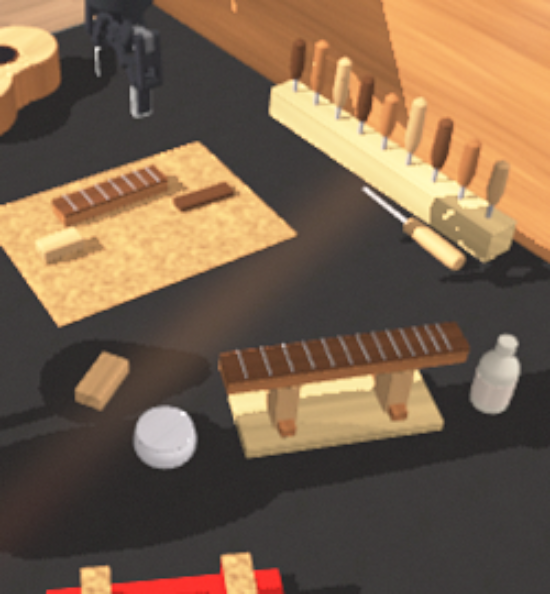

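View pics/top_2025.png

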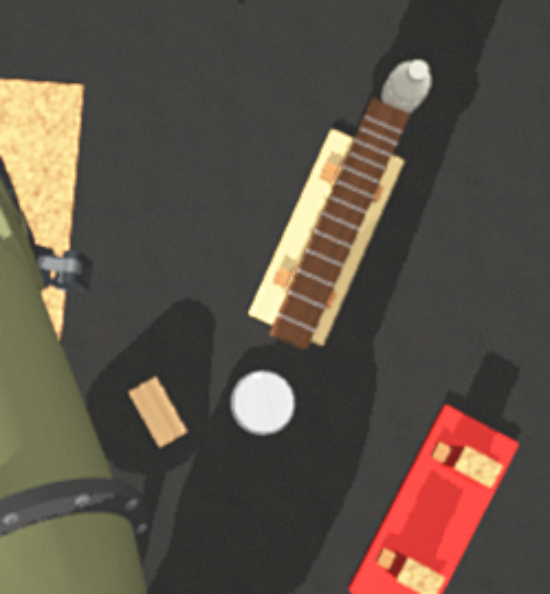

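The pictures show the blank fingerboard up, bridging both posts at (345,355) in the side crop, with the bottle standing clear. The short blank still lies at (110,195). I'm handing the job in.

```bash
python3 -c "
from cell import *
job.job_done(); print(get_time_s())"
```

```text
the job is handed in; nothing more can be done
the job is handed in; nothing more can be done
```

The longer neck blank now lies on the plywood rest, fingerboard up and bridging both posts. I released it, moved the arm clear and handed the job in at a little over 20 s.

**Last checks:**
- **Centring:** The blank's centre measured (0.523, -0.195). That is within about 2.5 mm of the midpoint between the posts in the top view and about 1 mm in the side view.
- **Alignment and height:** Its long axis is within about 0.5° of the rest's. Both ends are at equal height, about 0.109 m in the top view and 0.1075 m in the side view, where 0.109 m was expected.
- **Surroundings:** The bottle and jar stand clear. The shorter blank looks unmoved in the final side picture, but the detector gave no reading for it at the end because the arm was in the way.

**What went wrong:** The first grasp closed just above the blank without moving it. The real fingertips are about 30 mm higher than the reported TCP. I found this in the side picture and allowed for it in the second grasp, which held.

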